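# Zero a colour reader on the white tile, then read the magenta sample tile

## Task

Take the hand-held colour reader from its cradle and zero it on the white tile, then read the magenta tile: each time hold the reader square to the sloping tile with its spring nose on the middle of the tile, pressed about half way in and never rammed hard, and keep it still there for at least a second. Then lay the reader back in its cradle as it lay, nose the same way, and let go; do not disturb the vials, bottles and beaker.

Things in the scene. Friction and masses are not known exactly. Their poses are not given: they have to be found in the camera images.
- reader: colour reader, a white wand 160 mm long with black rubber grip panels at mid-length, 240 g. Body 36 wide (y), 38 high (z), from x = -60 to +75 mm; blue collar to x = -68; dark spring nose, 31 mm across, at the -x end, tip at x = -85 mm. Origin: middle of the underside below the grip; x along the wand from nose to tail, z up as it lies in the cradle
- reader_grip (a point): point on the reader's axis amid the grip panels, 19 mm above its underside, 85 mm behind the nose tip (nose out); near the centre of mass
- nose_tip (a point): centre of the flat end of the spring nose, on the reader's axis
- nose (a joint): how far the spring nose is pushed in: 0 m out, 0.012 m fully in. It begins to give at 2 N and takes 0.6 N more for each mm; half way in is about 6 N
- cradle: fixed grey cradle: slab 170 x 92 x 12 mm and two yokes, 16 mm thick, at x = -42 and +42 mm. The reader lies along x, nose to -x, its underside on the yokes' floors 45 mm above the bench, between cheeks 45 mm apart and flared above, up to 69 mm above the bench; the middle 68 mm between the yokes is free for fingers. Origin: centre of the slab's underside
- white_stand: fixed reading stand with the white tile: grey foot 120 x 94 x 12 mm, dark blue-grey block (84 wide, 74 high, 40 thick) leaning back 35 deg, so that its face looks to the stand's +x and up; back of the tile's holder the same colour; black knob on its +y side; highest point under 145 mm with the tile farthest out. Origin: under the stand, straight below the middle of the block's face; z up
- white_stand_face (a point): centre of the front face of that block, 85 mm above the bench. z: straight out of the face, 35 deg above level; y: level; x: down the slope. The white tile, 62 mm square, is parallel to the face and centred on z, on a clamped post that does not give; its front is 14 to 44 mm out along z, set anew each time and not reported: feel for it with the nose
- sample_stand: fixed reading stand with the magenta tile: grey foot 120 x 94 x 12 mm, dark blue-grey block (84 wide, 74 high, 40 thick) leaning back 35 deg, so that its face looks to the stand's +x and up; back of the tile's holder the same colour; black knob on its +y side; highest point under 145 mm with the tile farthest out. Origin: under the stand, straight below the middle of the block's face; z up
- sample_stand_face (a point): centre of the front face of that block, 85 mm above the bench. z: straight out of the face, 35 deg above level; y: level; x: down the slope. The magenta tile, 62 mm square, is parallel to the face and centred on z, on a clamped post that does not give; its front is 14 to 44 mm out along z, set anew each time and not reported: feel for it with the nose
- vial_1: loose stoppered square vial of magenta glass, 36 x 36 x 86 mm tall, standing; origin under its centre
- vial_2: loose stoppered square vial of magenta glass, 36 x 36 x 86 mm tall, standing; origin under its centre
- vial_3: loose stoppered square vial of magenta glass, 36 x 36 x 86 mm tall, standing; origin under its centre
- bottle_1: loose cream plastic bottle with yellow label, 68 mm across, 125 mm tall, standing; origin under its centre
- bottle_2: loose cream plastic bottle with yellow label, 68 mm across, 125 mm tall, standing; origin under its centre
- beaker: loose glass beaker, 68 mm across, 85 mm tall, standing; origin under its centre
There are look-alikes about, which are no part of the job. Leave any black or blue look-alike of the vial_1 alone.

How it is judged:
By the outcome, as a careful person would: the job done as asked, in the order asked, and still so for the second after the job is handed in, with the robot touching nothing.
It also fails if it takes over 67 s, if anything falls off the work surface, if the arm or the gripper's body presses on something with over 40 N, if the wrist force passes 120 N, or if a joint passes its speed limit or range.

## Robot

A 6-joint arm with a two-finger parallel gripper is mounted at the origin on the work surface. World frame = base frame: x ahead of the robot, y to its left, z up, the work surface at z = 0. Lengths are in m, angles in rad, forces in N, time in s.
With the tool pointing down it reaches from about 0.375 to 0.9 m from the base axis. Payload 3.1 kg.
Tool frame: the origin (TCP) lies midway between the tips of the shut fingers; the grasp point (between the pads) lies 19 mm behind it; z points along the fingers, y is the line along which they close (so a half turn about z gives the same grasp; the last joint's range is limited). The gripper opens to 87 mm and grips with 3 to 60 N. Pads are 19 mm wide; open, the fingers measure 117 mm over their backs; the gripper's body (75 mm by 190 mm) begins 51 mm behind the grasp point.
Start: joints at [-1.516, 0.527, 1.433, -0, 1.181, -0.178], TCP at [0.144, -0.608, 0.223] pointing down, gripper open.
Joint ranges: [-3.08, 3.08], [-0.75, 2.2], [0.22, 2.44], [-1.43, 4.57], [0, 2.65], [-2.85, 2.85]. Speed limits (rad/s): [2.79, 2.79, 3.14, 3.14, 3.14, 3.14].

## Interface

Orientations are given as a unit quaternion [x, y, z, w].
In Python, from rig import robot gives the robot as it stands.
- The arm moves only by the shell command python3 -m jog 'ROWS' [FORCE]. ROWS is a JSON object of lists of equal length, an entry for each row: "dp": the shift along the tool's x, y, z in mm, a list of three; "delta_rot": the turn, a rotation vector about the tool's x, y, z in rad, a list of three; "gripper": the opening, from -1 (shut) to 1 (fully open). A call has 1 to 12 rows; each row is the pose to reach, as a shift and turn from the pose commanded when the call began, along the tool's axes at that moment; what a row does not reach only later rows make up. A row lasts 1/10 s, in which the tool goes at most 50 mm and 8.59 degrees, less where a joint would pass 70% of its speed; a pose out of reach is approached as far as the arm can. A call with a gripper value outside its range is refused whole. The fingers move at their own pace and stop on an object; FORCE is the grip in N (left out, the last holds). Time passes only in rows, so rows that repeat a pose let the fingers close. It gives the time, the measured TCP pose, the force, the opening and the grip force at its end, in the units of the state.
- robot.get_obs(): the state, without advancing time (a new reading comes with each control period).
- robot.camera(name): name is "scene" or "top"; returns the picture (480x640x3 uint8, red, green, blue); there is no depth.
- robot.camera_model(name): a dict with "fx", "fy", "cx", "cy" (pixels), "xyz" and "orientation" of the camera in the world. Camera axes: x right, y down, z forward; pixel columns grow to the right and rows downward; lengths in m; the calibration is good to about 2 mm. A picture is of the moment at which its call begins. camera_model takes no time and is no camera call.
- robot.hand_in(): hands the job in; it is judged then, once.
Trained networks look in the newest picture that a camera, given by its name, has taken for a name from the list of things; names that differ only in an ending like _2 or _b are one class to them, and where a whole thing is asked for, a point or a joint stands for the part that bears it (a point fixed in the world has none). Each returns a list of dicts, best first, with "score" (0 to 1); they miss things now and then, are a little off and sometimes report something else, mostly with a low value. They report only what shows in the picture. A call takes as long as a camera call. They do not tell look-alikes from the thing itself.
- robot.search_frame(name, camera): "rect" ([left, top, right, bottom] in pixels, round what is visible of it).
The state is a dict: "time": time; "q": joint angles; "joint_velocities": joint speeds; "joint_torque": joint torques, N m; "position": TCP position; "tool_rot": TCP orientation; "ft_force": force on the tool from outside, world axes, zero at the start; "moment": the same for the moment, N m; "grip_width": finger opening in m; "grip_force": force on a finger pad.
Only numpy, scipy, OpenCV 4.12 (cv2) and the standard library are available. Lean on these libraries where they do the work, as an engineer would, in place of code of your own. Each camera call takes 0.05 s, during which the arm holds its last target. There are 200 camera calls.

## Working session

There is one attempt and no reset: what is moved stays moved. The work goes in short steps, Python scripts to look and compute and a shell command to move; the robot and the scene stay as the last step left them, time stands still between calls to the robot, and variables do not carry over. Pictures are saved under pics/ and viewed, at most 11 in all, crops included, and the job is handed in when it is done.

```bash
ls; mkdir -p pics; python3 - <<'E'
from rig import robot
import cv2
for c in ("scene","top"):
    im=robot.camera(c); cv2.imwrite(f"pics/{c}0.png",im[:,:,::-1]); print(c,robot.camera_model(c))
    for n in ("reader","nose_tip","cradle","white_stand","sample_stand","vial_1","bottle_1","beaker"):
        print(n,[(round(d["score"],2),[round(v) for v in d["rect"]]) for d in robot.search_frame(n,c)])
print(robot.get_obs())
E
```

```text
pics
scene {'fx': 554.1899555680811, 'fy': 554.1899555680811, 'cx': 319.8131890008876, 'cy': 232.17365008396396, 'xyz': array([ 1.1379237 , -0.27679756,  1.00424954]), 'orientation': array([ 0.80105782,  0.52084611, -0.15704319, -0.24972611])}
reader [(0.59, [138, 256, 168, 338]), (0.51, [415, 148, 472, 229])]
nose_tip [(0.67, [144, 321, 160, 339])]
cradle [(0.74, [131, 265, 188, 346])]
white_stand [(0.88, [295, 209, 359, 288])]
sample_stand [(0.95, [415, 149, 474, 226])]
vial_1 [(0.94, [322, 319, 351, 358]), (0.92, [387, 209, 415, 247]), (0.84, [395, 296, 418, 333]), (0.78, [359, 311, 377, 344]), (0.57, [396, 252, 418, 285])]
bottle_1 [(0.91, [271, 331, 310, 386]), (0.72, [461, 248, 514, 305])]
beaker [(0.83, [214, 186, 252, 227])]
top {'fx': 502.8124772128788, 'fy': 502.8124772128788, 'cx': 329.0009743482937, 'cy': 233.60133138340984, 'xyz': array([ 0.39803466, -0.00535563,  1.10513293]), 'orientation': array([ 0.70763452, -0.70100558,  0.06993222, -0.05435118])}
reader [(0.63, [464, 208, 500, 287])]
nose_tip [(0.68, [488, 210, 506, 220])]
cradle [(0.58, [443, 213, 507, 298]), (0.3
[... 470 characters left out ...]
'time': 0.9, 'q': array([-1.51652939e+00,  5.27488307e-01,  1.43268331e+00,  1.07209850e-05,
        1.18141369e+00, -1.78489861e-01]), 'joint_velocities': array([ 0.00038513, -0.00169444,  0.00159667,  0.0007976 , -0.00059807,
        0.00022832]), 'joint_torque': array([ 3.13168830e-04, -4.40000117e+01, -1.76990676e+01,  6.33781054e-02,
        5.04299405e-02, -7.23096122e-06]), 'position': array([ 0.14419996, -0.60812069,  0.22256092]), 'tool_rot': array([9.93235910e-01, 1.16113850e-01, 4.72155134e-06, 3.97583222e-06]), 'ft_force': array([-0.13695004, -0.12035555,  0.6756202 ]), 'moment': array([-0.03856634, -0.0123347 , -0.00732312]), 'grip_force': 0.0, 'grip_width': 0.08704161489604545}
```

View pics/scene0.png

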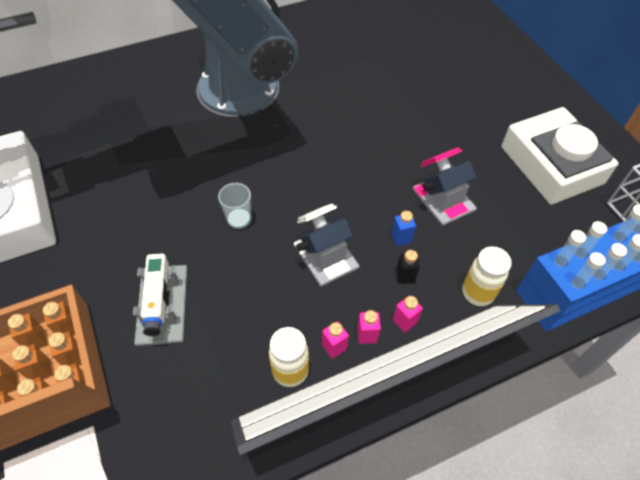

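View pics/top0.png

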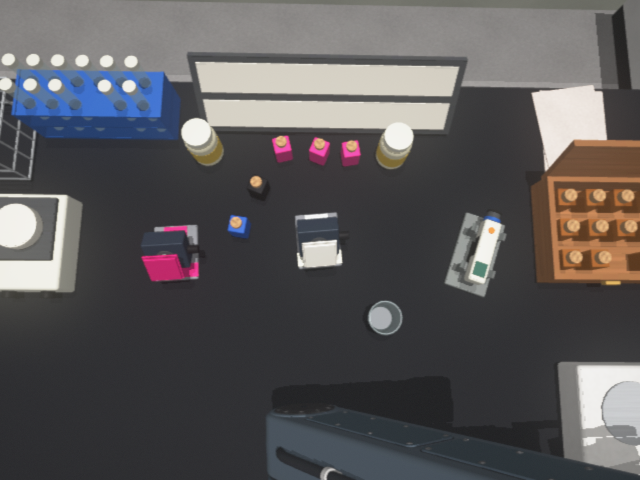

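```bash
cat > crop.py <<'E'
import cv2,numpy as np
def crop(f,x,y,w,h,s):
    im=cv2.imread(f)[y:y+h,x:x+w]; im=cv2.resize(im,None,fx=s,fy=s,interpolation=cv2.INTER_CUBIC)
    for k in range(-(-x//10)*10,x+w,10): cv2.line(im,((k-x)*s+s//2,0),((k-x)*s+s//2,5 if k%50 else 14),(0,255,0),1); cv2.putText(im,str(k),((k-x)*s-6,22),0,.3,(0,255,255),1)
    for k in range(-(-y//10)*10,y+h,10): cv2.line(im,(0,(k-y)*s+s//2),(5 if k%50 else 14,(k-y)*s+s//2),(0,255,0),1); cv2.putText(im,str(k),(8,(k-y)*s+s//2+3),0,.3,(0,255,255),1)
    return im
E
python3 - <<'E'
from crop import *
S,T="pics/scene0.png","pics/top0.png"
cv2.imwrite("pics/c1.png",np.hstack([crop(S,125,245,66,100,6),crop(T,440,204,66,100,6)]))
cv2.imwrite("pics/c2.png",np.vstack([np.hstack([crop(S,290,200,80,90,5)[:300*2],crop(T,285,205,80,90,5)])])[:450])
cv2.imwrite("pics/c3.png",np.hstack([crop(S,405,142,80,90,5),crop(T,135,217,80,90,5)]))
E
```

```text
(no output)
```

View pics/c1.png

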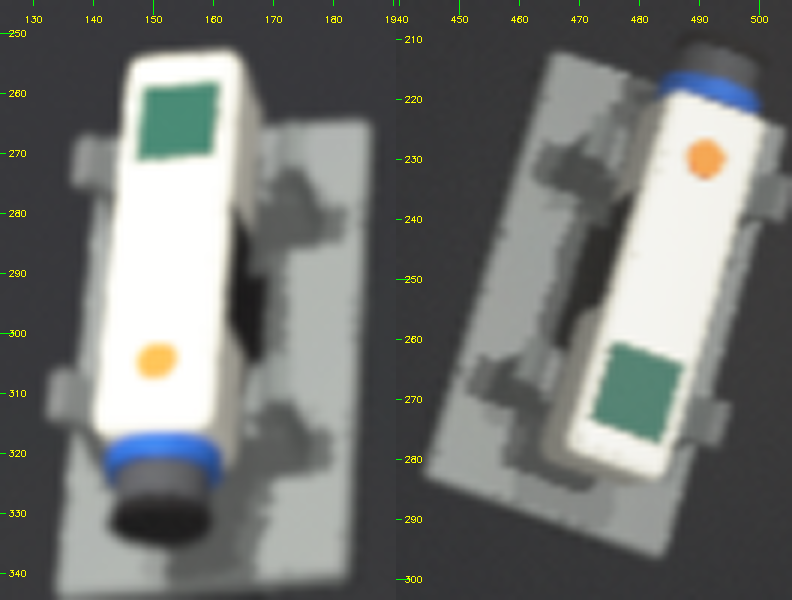

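View pics/c2.png

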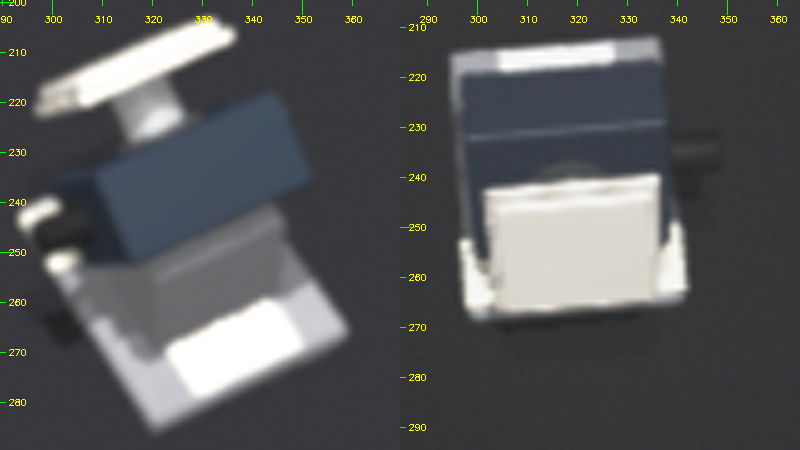

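View pics/c3.png

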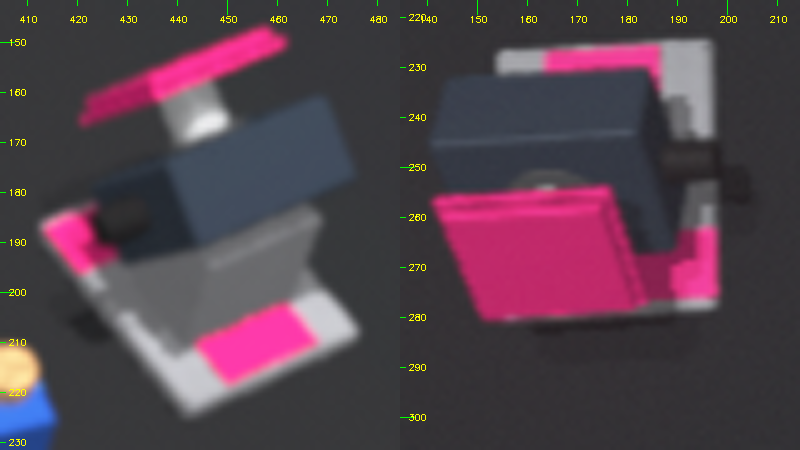

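```bash
cat > fit.py <<'E'
import numpy as np
from scipy.optimize import least_squares
from scipy.spatial.transform import Rotation as R
from rig import robot
cams={c:robot.camera_model(c) for c in("scene","top")}
def proj(c,P,off=0):
    m=cams[c]; p=R.from_quat(m["orientation"]).inv().apply(np.atleast_2d(P)-(m["xyz"]+off))
    return np.c_[m["fx"]*p[:,0]/p[:,2]+m["cx"],m["fy"]*p[:,1]/p[:,2]+m["cy"]]
s,c_=np.sin(np.radians(35)),np.cos(np.radians(35))
n=np.array([c_,0,s]); d=np.array([s,0,-c_]); F=np.array([0,0,.085]); Y=np.array([0,1.,0])
# world -> stand x points to robot: image-left(top) = world+y = stand -y
def blk(ys,back): return lambda p:F-.037*d+.042*ys*Y-.04*back*n
def foot(xs,ys): return lambda p:np.array([p[3]+.06*xs,.047*ys,.012])
def tile(ds,ys): return lambda p:F+.031*ds*d+.031*ys*Y+p[4]*n
def slab(xs,ys): return lambda p:np.array([.085*xs,.046*ys,.012])
def rd(x,ys): return lambda p:np.array([x,.018*ys,.038])
W=[("scene",blk(1,0),308.9,235.1),("scene",blk(-1,0),344.9,218.1),("scene",blk(-1,1),352.1,233.9),("scene",blk(1,1),316.3,252.5),
("top",blk(-1,1),296.5,218.9),("top",blk(1,1),336.5,218.1),("top",blk(-1,0),297.9,232.1),("top",blk(1,0),337.9,228.7),
("scene",foot(-1,1),320.5,285.9),("scene",foot(-1,-1),359.3,266.1),("top",foot(-1,-1),294.7,215.3),("top",foot(-1,1),336.1,212.1),("top",foot(1,1),341.7,262.9),("top",foot(1,-1),298.9,268.5),
("top",tile(1,-1),305.3,266.7),("top",tile(1,1),335.5,264.9),("top",tile(-1,-1),304.5,245.9),("top",tile(-1,1),336.1,243.9)]
M=[("scene",blk(1,0),436.9,173.5),("scene",blk(-1,0),469.5,160.5),("scene",blk(-1,1),475.5,176.5),("scene",blk(1,1),445.3,190.9),
("top",blk(-1,1),143.5,232.5),("top",blk(1,1),182.9,230.5),("top",blk(-1,0),141.1,245.9),("top",blk(1,0),181.5,242.7),
("scene",foot(-1,1),442.1,224.9),("scene",foot(-1,-1),476.1,207.5),("scene",foot(1,1),412.5,186.9),("top",foot(-1,-1),153.9,226.5),("top",foot(-1,1),197.1,224.5),("top",foot(1,1),197.9,278.1),
("top",tile(1,-1),151.3,280.5),("top",tile(1,1),181.5,277.9),("top",tile(-1,-1),142.9,260.3),("top",tile(-1,1),177.9,257.9)]
C=[("scene",slab(1,-1),186.3,264.8),("scene",slab(-1,-1),182.5,340.8),("scene",slab(-1,1),133.7,344),
("top",slab(-1,-1),465.7,212.2),("top",slab(1,1),483.8,296.2),("top",slab(1,-1),444.7,282.7),("top",slab(-1,1),504.7,224.3)]
Rr=[("scene",rd(.075,1),146.7,254),("scene",rd(.075,-1),164.5,253.2),("scene",rd(-.06,1),140,316.2),("scene",rd(-.06,-1),160,317.3),
("top",rd(.075,-1),468.2,276.8),("top",rd(.075,1),483.8,283),("top",rd(-.06,-1),484.8,218.5),("top",rd(-.06,1),500.5,225.2)]
S=[W,M,C,Rr]; z0=[0,0,0,.045]
def res(v):
    out=[]; off={"scene":v[20:23],"top":v[23:26]}
    for k in range(4):
        p=v[5*k:5*k+5]; Rz=R.from_euler("z",p[2])
        for c,f,u,w in S[k]: out+=list(proj(c,Rz.apply(f(p))+[p[0],p[1],z0[k]],off[c])[0]-[u,w])
    return np.array(out+list(v[20:26]/.001)+[v[3]*10,v[8]*10])
if __name__=="__main__":
    v0=np.array([.4,.02,np.pi,0,.03,.4,.33,np.pi,0,.03,.37,-.33,2.8,0,0,.37,-.33,2.8,0,0]+[0]*6,float)
    r=least_squares(res,v0,loss="soft_l1",f_scale=1); np.set_printoptions(precision=4,suppress=True)
    print(r.x[:20].reshape(4,5)); print(r.x[20:]); e=res(r.x)[:-8].reshape(-1,2); print(np.round(e,1).tolist())
    np.save("fit.npy",r.x)
    o=robot.get_obs(); print(R.from_quat(o["tool_rot"]).as_matrix())
    w=R.from_euler("z",r.x[12]); print("reader yaw",r.x[17])
E
python3 fit.py
```

```text
[[ 0.5581 -0.0066  3.2414 -0.0212  0.0331]
 [ 0.5264  0.3038  3.2157 -0.0215  0.0318]
 [ 0.5516 -0.3511  2.8157  0.037  -0.0401]
 [ 0.5554 -0.3517  2.812   0.0473 -0.021 ]]
[ 0.0001 -0.      0.0001 -0.0001  0.      0.0004]
[[-1.2, -0.3], [-0.1, -0.6], [0.7, 2.0], [-0.3, 1.1], [-0.3, 0.3], [0.3, -2.4], [-0.9, 0.7], [0.9, 0.5], [-0.1, -0.4], [0.2, -0.2], [-0.3, -0.6], [0.4, -1.0], [0.1, 1.6], [-0.0, -0.1], [0.4, 0.5], [0.3, -0.5], [-0.9, 0.4], [-1.0, -0.3], [0.1, 0.2], [-0.2, -0.9], [0.6, 0.4], [-1.2, 0.4], [0.0, -0.4], [2.3, -1.0], [-1.5, 0.4], [1.0, 1.0], [0.3, -1.2], [0.7, 0.1], [-0.5, -0.8], [-0.2, -0.1], [-0.4, -0.7], [-0.0, 0.1], [0.3, -0.1], [0.9, 0.5], [0.1, -0.4], [-2.7, -0.0], [-0.1, -0.2], [0.1, 0.0], [-0.1, 1.0], [-0.1, -0.9], [0.3, 0.8], [-0.9, 0.3], [0.2, 0.3], [-0.3, 0.3], [0.5, -0.2], [0.1, 1.0], [0.1, -1.7], [-1.2, 1.5], [-0.0, 1.2], [0.5, -1.0], [1.2, -2.1]]
[[ 0.973   0.2307  0.    ]
 [ 0.2307 -0.973  -0.    ]
 [ 0.      0.     -1.    ]]
reader yaw 2.812032362255785
```

```bash
cat > refine.py <<'E'
from fit import *
import cv2
from scipy.ndimage import map_coordinates
v=np.load("fit.npy"); g={c:cv2.GaussianBlur(cv2.imread(f"pics/{c}0.png").astype(float),(0,0),.7).max(2) for c in cams}
E={0:[("top",tile(1,-1),tile(1,1)),("top",tile(-1,-1),tile(1,-1)),("top",tile(-1,1),tile(1,1)),("top",blk(-1,0),blk(1,0)),("top",foot(-1,-1),foot(-1,1)),("scene",blk(-1,0),blk(1,0)),("scene",blk(-1,1),blk(1,1))],
1:[("top",tile(1,-1),tile(1,1)),("top",tile(-1,-1),tile(1,-1)),("top",blk(-1,0),blk(1,0)),("top",foot(-1,-1),foot(-1,1)),("scene",blk(-1,0),blk(1,0)),("scene",blk(-1,1),blk(1,1)),("scene",blk(1,0),blk(1,1))]}
np.set_printoptions(precision=4,suppress=True)
for k in E:
    def pts(p,e): 
        Rz=R.from_euler("z",p[2]); a,b=[Rz.apply(f(p))+[p[0],p[1],0] for f in e[1:]]
        return proj(e[0],a+np.linspace(.08,.92,16)[:,None]*(b-a))
    p=v[5*k:5*k+5].copy(); h=np.arange(-3,3.01,.1)
    for it in range(3):
        T=[]
        for e in E[k]:
            q=pts(p,e); t=q[-1]-q[0]; nn=np.array([-t[1],t[0]])/np.hypot(*t)
            pr=[map_coordinates(g[e[0]],[q[i,1]+h*nn[1],q[i,0]+h*nn[0]],order=1) for i in range(16)]
            off=np.array([h[np.argmax(np.abs(np.gradient(x))*np.exp(-h**2/8))] for x in pr]); T.append((q+off[:,None]*nn,nn))
        f=lambda p:np.concatenate([((pts(p,e)-q)@nn) for e,(q,nn) in zip(E[k],T)])
        p=least_squares(f,p,loss="soft_l1",f_scale=.4).x
    print(k,p,"yaw off pi deg",np.degrees(p[2]-np.pi)); print(np.round(f(p).reshape(-1,16).mean(1),2),np.round(f(p).reshape(-1,16).std(1),2))
    for j,e in enumerate(E[k]):  # yaw without edge j
        pass
    np.save(f"st{k}.npy",p)
E
python3 refine.py
```

```text
0 [ 0.5575 -0.0065  3.2324 -0.0207  0.0329] yaw off pi deg 5.200469877559365
[ 0.04 -1.06  0.74 -0.02 -0.01 -0.59  0.23] [0.05 0.74 0.53 0.1  0.13 0.76 0.38]
1 [ 0.5262  0.3047  3.2102 -0.0208  0.0321] yaw off pi deg 3.9318802223652374
[ 0.03 -0.05 -0.01 -0.01 -0.35  0.41 -0.06] [0.05 0.11 0.09 0.12 0.41 0.47 0.14]
```

```bash
cat > to.py <<'E'
import numpy as np
from scipy.spatial.transform import Rotation as R
from rig import robot
np.set_printoptions(precision=4,suppress=True)
def frame(yaw,tilt):   # tool x = heading yaw, pitched down by tilt deg; z = down (leaning back)
    return R.from_euler("z",yaw)*R.from_euler("y",np.radians(tilt))*R.from_matrix(np.diag([1.,-1,-1]))
def to(p,Rt,P=None,R0=None):
    o=robot.get_obs(); P=o["position"] if P is None else P; R0=R.from_quat(o["tool_rot"]) if R0 is None else R0
    print("dp mm",np.round(R0.inv().apply(np.array(p)-P)*1000,1).tolist(),"rot",np.round((R0.inv()*Rt).as_rotvec(),4).tolist())
    return np.array(p),Rt
E
python3 - <<'E'
from to import *
p,r=to([.5554,-.3517,.155],frame(2.812-np.pi,0))
to([.5554,-.3517,.045],frame(2.812-np.pi,0),p,r)
E
```

```text
dp mm [459.3, -154.7, 67.6] rot [0.0, -0.0, 0.5623]
dp mm [0.0, 0.0, 110.0] rot [0.0, 0.0, 0.0]
```

Candidates for the reader: only the white wand at top (485,250) / scene (153,297), with orange button and green screen; the white scale (610,410), white tile (320,253) and white cube (20,235) aren't wands. The close crop confirms it (blue collar, dark nose pointing up in the top view). The tiles are white at top (320,253) and magenta at top (165,268).

```bash
python3 -m jog '{"dp":[[459.3,-154.7,0],[459.3,-154.7,0],[459.3,-154.7,0],[459.3,-154.7,0],[459.3,-154.7,20],[459.3,-154.7,40],[459.3,-154.7,67.6],[459.3,-154.7,67.6],[459.3,-154.7,67.6],[459.3,-154.7,67.6],[459.3,-154.7,67.6],[459.3,-154.7,67.6]],"delta_rot":[[0,0,0.5623],[0,0,0.5623],[0,0,0.5623],[0,0,0.5623],[0,0,0.5623],[0,0,0.5623],[0,0,0.5623],[0,0,0.5623],[0,0,0.5623],[0,0,0.5623],[0,0,0.5623],[0,0,0.5623]],"gripper":[1,1,1,1,1,1,1,1,1,1,1,1]}'
python3 - <<'E'
from to import *
p,r=to([.5554,-.3517,.155],frame(2.812-np.pi,0))
import cv2
from crop import *
for c in ("scene","top"): cv2.imwrite(f"pics/{c}1.png",robot.camera(c)[:,:,::-1])
cv2.imwrite("pics/c4.png",np.hstack([crop("pics/scene1.png",95,190,130,150,3),crop("pics/top1.png",420,180,130,150,3)]))
E
```

```text
time: 2.1
position: [0.5559, -0.3505, 0.1543]
tool_rot: [0.987, -0.163, -0.001, -0.0]
ft_force: [-0.4, -0.3, -0.0]
grip_width: 0.0873
grip_force: 0.0
dp mm [-0.1, 1.3, -0.7] rot [0.0, 0.0014, 0.003]
```

View pics/c4.png

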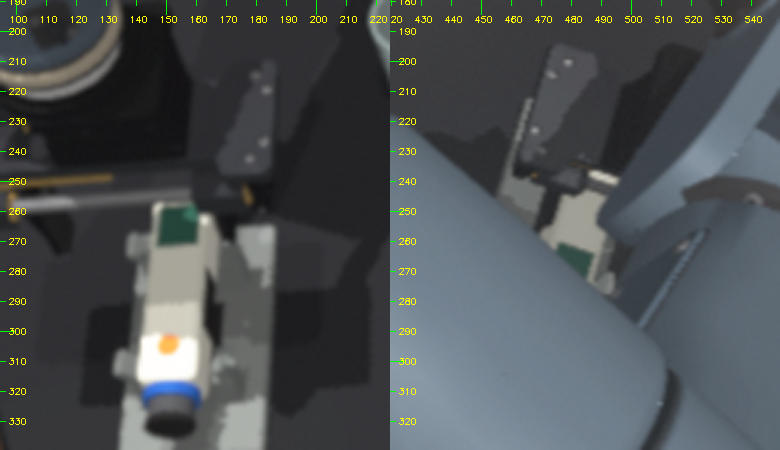

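```bash
python3 -m jog '{"dp":[[0,1,20],[0,1,40],[0,1,49],[0,1,49]],"delta_rot":[[0,0,0],[0,0,0],[0,0,0.003],[0,0,0.003]],"gripper":[1,1,1,1]}'
python3 - <<'E'
from to import *
from fit import proj
from crop import *
o=robot.get_obs(); r=R.from_quat(o["tool_rot"])
for c in ("scene","top"):
  cv2.imwrite(f"pics/{c}2.png",robot.camera(c)[:,:,::-1])
  print(c,proj(c,o["position"]+r.apply(np.array([[0,0,0],[0,.0435,0],[0,-.0435,0],[0,.0435,-.04],[0,-.0435,-.04]]))).round().tolist())
cv2.imwrite("pics/c5.png",np.hstack([crop("pics/scene2.png",85,190,130,150,3),crop("pics/top2.png",420,180,130,150,3)]))
E
```

```text
time: 2.6
position: [0.5534, -0.3532, 0.105]
tool_rot: [0.986, -0.167, -0.001, -0.001]
ft_force: [-0.3, 0.9, 0.5]
grip_width: 0.0868
grip_force: 0.0
scene [[149.0, 281.0], [125.0, 283.0], [173.0, 279.0], [119.0, 272.0], [168.0, 268.0]]
top [[490.0, 246.0], [510.0, 254.0], [469.0, 239.0], [518.0, 251.0], [476.0, 236.0]]
```

View pics/c5.png

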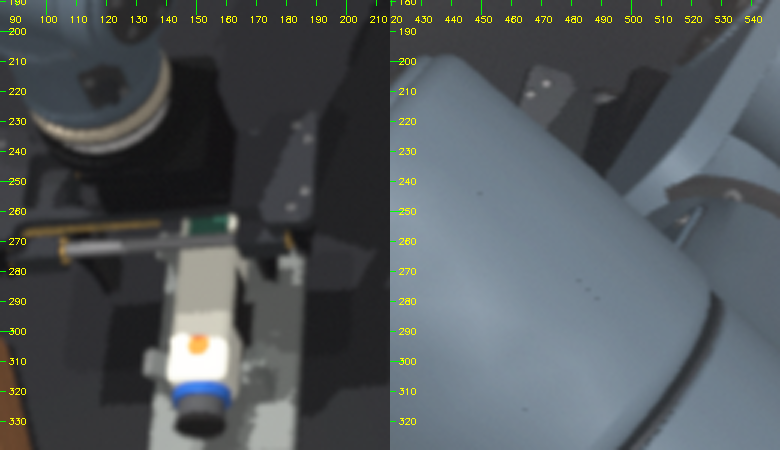

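```bash
python3 - <<'E'
from to import *
print(robot.get_obs()["position"]); to([.5554,-.3517,.045],frame(2.812-np.pi,0))
E
```

```text
[ 0.5549 -0.3537  0.1067]
dp mm [-0.2, -2.0, 61.7] rot [0.0004, -0.001, -0.0042]
```

```bash
python3 -m jog '{"dp":[[0,-1,25],[0,-1,45],[0,-1,61],[0,-1,61],[0,-1,61],[0,-1,61],[0,-1,61],[0,-1,61],[0,-1,61],[0,-1,61],[0,-1,61]],"delta_rot":[[0,0,-0.003],[0,0,-0.003],[0,0,-0.003],[0,0,-0.003],[0,0,-0.003],[0,0,-0.003],[0,0,-0.003],[0,0,-0.003],[0,0,-0.003],[0,0,-0.003],[0,0,-0.003]],"gripper":[1,1,1,1,-1,-1,-1,-1,-1,-1,-1]}' 45
```

```text
time: 3.8
position: [0.5555, -0.3516, 0.045]
tool_rot: [0.986, -0.164, 0.0, 0.0]
ft_force: [-1.0, -0.0, 0.1]
grip_width: 0.0391
grip_force: 0.0
```

```bash
python3 -m jog '{"dp":[[0,0,0],[0,0,0],[0,0,0],[0,0,0],[0,0,-10],[0,0,-40],[0,0,-80],[0,0,-120],[0,0,-155],[0,0,-155],[0,0,-155],[0,0,-155]],"delta_rot":[[0,0,0],[0,0,0],[0,0,0],[0,0,0],[0,0,0],[0,0,0],[0,0,0],[0,0,0],[0,0,0],[0,0,0],[0,0,0],[0,0,0]],"gripper":[-1,-1,-1,-1,-1,-1,-1,-1,-1,-1,-1,-1]}'
python3 - <<'E'
from to import *
# standoff pose: nose tip gap mm in front of estimated tile
P0=np.array([.5554,-.3517,.200]); R0=frame(2.812-np.pi,0)
for k,nm in ((0,"white"),(1,"mag")):
    p=np.load(f"st{k}.npy"); Rs=R.from_euler("z",p[2]); n=Rs.apply([np.cos(np.radians(35)),0,np.sin(np.radians(35))])
    Rt=frame(p[2]-np.pi,35); 
    def tcp(gap): return np.array([p[0],p[1],.085])+n*(p[4]+gap+.085)+Rt.apply([0,0,.019])
    print(nm,tcp(.030),tcp(0.03)+[0,0,.06]); P0,R0=to(tcp(.030),Rt,P0,R0)
    print("x axis check",Rt.as_matrix()[:,0],-n)
E
```

```text
time: 5.0
position: [0.554, -0.3502, 0.1976]
tool_rot: [0.986, -0.164, -0.002, -0.001]
ft_force: [-0.1, 1.2, -2.7]
grip_width: 0.0356
grip_force: 45.0
white [ 0.426  -0.0184  0.1542] [ 0.426  -0.0184  0.2142]
dp mm [-230.3, -273.4, 45.8] rot [-0.1284, -0.6017, -0.4071]
x axis check [ 0.8158  0.0742 -0.5736] [ 0.8158  0.0742 -0.5736]
mag [0.3951 0.2957 0.1538] [0.3951 0.2957 0.2138]
dp mm [-1.7, -315.7, 1.7] rot [0.0127, -0.0, 0.0181]
x axis check [ 0.8172  0.0562 -0.5736] [ 0.8172  0.0562 -0.5736]
```

```bash
python3 -m jog '{"dp":[[-20,-30,-14],[-50,-60,-14],[-80,-95,-14],[-110,-131,-14],[-140,-166,-14],[-170,-202,-14],[-200,-237,-14],[-230.3,-273.4,-14],[-230.3,-273.4,-14],[-230.3,-273.4,5],[-230.3,-273.4,25],[-230.3,-273.4,45.8]],"delta_rot":[[-0.02,-0.1,-0.07],[-0.04,-0.2,-0.14],[-0.06,-0.28,-0.19],[-0.08,-0.37,-0.25],[-0.1,-0.46,-0.31],[-0.1284,-0.6017,-0.4071],[-0.1284,-0.6017,-0.4071],[-0.1284,-0.6017,-0.4071],[-0.1284,-0.6017,-0.4071],[-0.1284,-0.6017,-0.4071],[-0.1284,-0.6017,-0.4071],[-0.1284,-0.6017,-0.4071]],"gripper":[-1,-1,-1,-1,-1,-1,-1,-1,-1,-1,-1,-1]}'
python3 -m jog '{"dp":[[0,0,0],[0,0,0],[0,0,0]],"delta_rot":[[0,0,0],[0,0,0],[0,0,0]],"gripper":[-1,-1,-1]}'
python3 - <<'E'
from to import *
from fit import proj
from crop import *
p=np.load("st0.npy"); Rt=frame(p[2]-np.pi,35); to([.426,-.0184,.1542],Rt); o=robot.get_obs(); print(o["q"],Rt.inv().apply(o["ft_force"]))
r=R.from_quat(o["tool_rot"]); 
for c in ("scene","top"):
  cv2.imwrite(f"pics/{c}3.png",robot.camera(c)[:,:,::-1])
  print(c,"tip",proj(c,o["position"]+r.apply(np.array([[.085,0,-.019],[.06,0,-.038]]))).round(1).tolist())
cv2.imwrite("pics/c6.png",np.hstack([crop("pics/scene3.png",265,180,100,110,4),crop("pics/top3.png",270,195,100,110,4)]))
E
```

```text
time: 6.2
position: [0.4259, -0.0186, 0.1522]
tool_rot: [0.953, 0.043, -0.301, 0.014]
ft_force: [0.9, -0.2, -2.3]
grip_width: 0.0358
grip_force: 45.0
time: 6.5
position: [0.4264, -0.0187, 0.1544]
tool_rot: [0.953, 0.043, -0.3, 0.014]
ft_force: [-0.2, -0.1, -3.1]
grip_width: 0.0358
grip_force: 45.0
dp mm [-0.2, -0.4, 0.4] rot [0.0001, -0.0006, -0.0003]
[-0.1906  0.6555  1.5978 -0.1605  1.4809  1.3531] [1.5896 0.094  2.7167]
scene tip [[308.4, 198.5], [306.0, 185.8]]
top tip [[321.1, 266.9], [321.6, 270.1]]
```

View pics/c6.png

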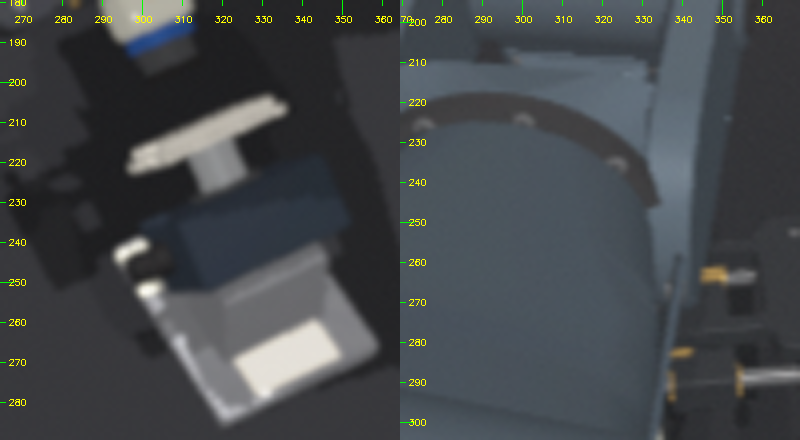

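```bash
python3 - <<'E'
from to import *
from fit import proj
import cv2
im=cv2.imread("pics/scene3.png"); h=cv2.cvtColor(im,cv2.COLOR_BGR2HSV)
m=((h[...,0]>100)&(h[...,0]<125)&(h[...,1]>150)&(h[...,2]>90)); m[:175]=0; m[210:]=0; m[:,:285]=0; m[:,330:]=0
v,u=np.nonzero(m); print(len(u),u.min(),u.max(),v.min(),v.max())
p=np.load("st0.npy"); Rt=frame(p[2]-np.pi,35); P=np.array([.426,-.0184,.1542])
a=np.linspace(0,2*np.pi,40)
for rad in (.017,.018):
  C=np.vstack([P+Rt.apply(np.c_[np.full(40,x),rad*np.cos(a),-.019+rad*np.sin(a)]) for x in(.060,.068)]); q=proj("scene",C)
  d=proj("scene",[P+Rt.apply([.064,.01,-.019]),P+Rt.apply([.064,-.01,-.019])]); t=d[0]-d[1]; px=np.hypot(*t)/20; t/=np.hypot(*t)
  s=q@t; print("model",s.min(),s.max(),(s.min()+s.max())/2,"px/mm",px)
s=np.c_[u,v]@t; print("image",s.min(),s.max(),(s.min()+s.max())/2, np.percentile(s,[3,97]).mean())
E
```

```text
45 297 312 185 193
model -213.65704017891989 -196.75973117266065 -205.20838567579028 px/mm 0.47638950173647665
model -214.15302780095791 -196.26293218919844 -205.20797999507818 px/mm 0.47638950173647665
image -213.72548374622104 -197.18056651747582 -205.45302513184845 -205.41070990106854
```

```bash
cat > f.py <<'E'
from to import *
import sys
p=np.load(f"st{sys.argv[1]}.npy"); Rt=frame(p[2]-np.pi,35); o=robot.get_obs(); P=np.array(eval(sys.argv[2]))
print("t",o["time"],"F tool",Rt.inv().apply(o["ft_force"]),"moved mm",Rt.inv().apply(o["position"]-P)*1000)
E
python3 f.py 0 [.426,-.0184,.1542]
python3 -m jog '{"dp":[[8,0,0],[16,0,0],[21,0,0],[21,0,0],[21,0,0]],"delta_rot":[[0,0,0],[0,0,0],[0,0,0],[0,0,0],[0,0,0]],"gripper":[-1,-1,-1,-1,-1]}' >/dev/null
python3 f.py 0 [.426,-.0184,.1542]
python3 -m jog '{"dp":[[2,0,0],[4,0,0],[4,0,0],[4,0,0]],"delta_rot":[[0,0,0],[0,0,0],[0,0,0],[0,0,0]],"gripper":[-1,-1,-1,-1]}' >/dev/null
python3 f.py 0 [.426,-.0184,.1542]
```

```text
t 6.6 F tool [ 1.388  -0.0313  2.1925] moved mm [ 0.1463  0.3415 -0.7825]
t 7.1 F tool [ 0.6295 -0.2166  2.0472] moved mm [21.0816 -0.0523  0.2055]
t 7.5 F tool [ 1.8296 -0.1267  1.6445] moved mm [24.9802  0.0157  0.0423]
```

```bash
for i in 1 ; do
python3 -m jog '{"dp":[[1.5,0,0],[3,0,0],[3,0,0],[3,0,0]],"delta_rot":[[0,0,0],[0,0,0],[0,0,0],[0,0,0]],"gripper":[-1,-1,-1,-1]}' >/dev/null
python3 f.py 0 [.426,-.0184,.1542]
python3 -m jog '{"dp":[[1.5,0,0],[3,0,0],[3,0,0],[3,0,0]],"delta_rot":[[0,0,0],[0,0,0],[0,0,0],[0,0,0]],"gripper":[-1,-1,-1,-1]}' >/dev/null
python3 f.py 0 [.426,-.0184,.1542]; done
```

```text
t 7.9 F tool [1.8908 0.2124 1.8376] moved mm [28.074   0.0135  0.0841]
t 8.3 F tool [-0.8964  0.6345  1.1965] moved mm [30.4672 -0.0092  0.1255]
```

```bash

python3 -m jog '{"dp":[[1.5,0,0],[3,0,0],[4.5,0,0],[4.5,0,0],[4.5,0,0]],"delta_rot":[[0,0,0],[0,0,0],[0,0,0],[0,0,0],[0,0,0]],"gripper":[-1,-1,-1,-1,-1]}' >/dev/null
python3 f.py 0 [.426,-.0184,.1542]
python3 -m jog '{"dp":[[0,0,0]],"delta_rot":[[0,0,0]],"gripper":[-1]}' >/dev/null
python3 f.py 0 [.426,-.0184,.1542]
python3 -m jog '{"dp":[[0,0,0]],"delta_rot":[[0,0,0]],"gripper":[-1]}' >/dev/null
python3 f.py 0 [.426,-.0184,.1542]
```

```text
t 8.8 F tool [-4.6079  0.3403  0.5802] moved mm [35.0205 -0.0061  0.1611]
t 8.9 F tool [-4.9098 -0.2382  1.2104] moved mm [35.0924 -0.0233  0.1692]
t 9.0 F tool [-5.2398  0.8786  1.1895] moved mm [35.1634 -0.0264  0.1904]
```

```bash

python3 -m jog '{"dp":[[0,0,0],[0,0,0],[0,0,0],[0,0,0],[0,0,0],[0,0,0],[0,0,0],[0,0,0],[0,0,0],[0,0,0],[0,0,0],[0,0,0]],"delta_rot":[[0,0,0],[0,0,0],[0,0,0],[0,0,0],[0,0,0],[0,0,0],[0,0,0],[0,0,0],[0,0,0],[0,0,0],[0,0,0],[0,0,0]],"gripper":[-1,-1,-1,-1,-1,-1,-1,-1,-1,-1,-1,-1]}'
python3 f.py 0 [.426,-.0184,.1542]
python3 -m jog '{"dp":[[0,0,0],[0,0,0],[0,0,0],[0,0,0],[0,0,0]],"delta_rot":[[0,0,0],[0,0,0],[0,0,0],[0,0,0],[0,0,0]],"gripper":[-1,-1,-1,-1,-1]}'
python3 f.py 0 [.426,-.0184,.1542]
```

```text
time: 10.2
position: [0.4548, -0.0158, 0.1338]
tool_rot: [0.953, 0.043, -0.301, 0.014]
ft_force: [-5.1, -1.0, 1.3]
grip_width: 0.0357
grip_force: 45.0
t 10.2 F tool [-5.0092  0.5074  1.8716] moved mm [35.446  -0.0189  0.1318]
time: 10.7
position: [0.4548, -0.0158, 0.1338]
tool_rot: [0.953, 0.043, -0.301, 0.014]
ft_force: [-5.0, -1.2, 1.2]
grip_width: 0.0353
grip_force: 45.0
t 10.7 F tool [-4.8859  0.7571  1.9652] moved mm [35.4265 -0.015   0.1279]
```

```bash

python3 -m jog '{"dp":[[-15,0,0],[-40,0,0],[-65,-15,-10],[-70,-50,-25],[-70,-95,-30],[-70,-142,-30],[-70,-190,-30],[-70,-235,-30],[-70,-275,-30],[-65,-305,-20],[-50,-315.7,-8],[-37.2,-315.7,1.7]],"delta_rot":[[0,0,0],[0,0,0],[0,0,0],[0,0,0],[0.0127,0,0.0181],[0.0127,0,0.0181],[0.0127,0,0.0181],[0.0127,0,0.0181],[0.0127,0,0.0181],[0.0127,0,0.0181],[0.0127,0,0.0181],[0.0127,0,0.0181]],"gripper":[-1,-1,-1,-1,-1,-1,-1,-1,-1,-1,-1,-1]}'
python3 -m jog '{"dp":[[0,0,0],[0,0,0],[0,0,0]],"delta_rot":[[0,0,0],[0,0,0],[0,0,0]],"gripper":[-1,-1,-1]}'
python3 - <<'E'
from to import *
from fit import proj
from crop import *
p=np.load("st1.npy"); Rt=frame(p[2]-np.pi,35); P=np.array([.3951,.2957,.1538]); to(P,Rt); o=robot.get_obs(); print(o["q"],Rt.inv().apply(o["ft_force"]))
cv2.imwrite("pics/scene4.png",robot.camera("scene")[:,:,::-1])
cv2.imwrite("pics/c7.png",crop("pics/scene4.png",360,120,130,120,5))
h=cv2.cvtColor(cv2.imread("pics/scene4.png"),cv2.COLOR_BGR2HSV)
m=((h[...,0]>100)&(h[...,0]<125)&(h[...,1]>150)&(h[...,2]>90)); m[:110]=0; m[165:]=0; m[:,:395]=0; m[:,460:]=0
v,u=np.nonzero(m); print(len(u),u.min(),u.max(),v.min(),v.max())
a=np.linspace(0,2*np.pi,40)
q=proj("scene",np.vstack([P+Rt.apply(np.c_[np.full(40,x),.018*np.cos(a),-.019+.018*np.sin(a)]) for x in(.060,.068)]))
d=proj("scene",[P+Rt.apply([.064,.01,-.019]),P+Rt.apply([.064,-.01,-.019])]); t=d[0]-d[1]; px=np.hypot(*t)/20; t/=np.hypot(*t)
s=q@t; print("model",s.min(),s.max(),(s.min()+s.max())/2,px)
s=np.c_[u,v]@t; print("image",s.min(),s.max(),(s.min()+s.max())/2)
E
```

```text
time: 11.9
position: [0.396, 0.298, 0.1528]
tool_rot: [0.954, 0.034, -0.298, 0.01]
ft_force: [-0.5, -1.0, -2.7]
grip_width: 0.0356
grip_force: 45.0
time: 12.2
position: [0.3957, 0.2951, 0.1542]
tool_rot: [0.953, 0.032, -0.3, 0.01]
ft_force: [0.3, -0.4, -2.9]
grip_width: 0.0351
grip_force: 45.0
dp mm [-0.2, -0.7, 0.7] rot [-0.0011, -0.0012, -0.0012]
[0.3212 0.7055 1.4724 0.1447 1.5582 1.7787] [1.8863 0.4171 2.2615]
33 425 438 131 137
model -358.0512208905211 -340.92250046406264 -349.4868606772919 0.4113242545983728
image -356.78701391460555 -342.4853925199987 -349.6362032173021
```

View pics/c7.png

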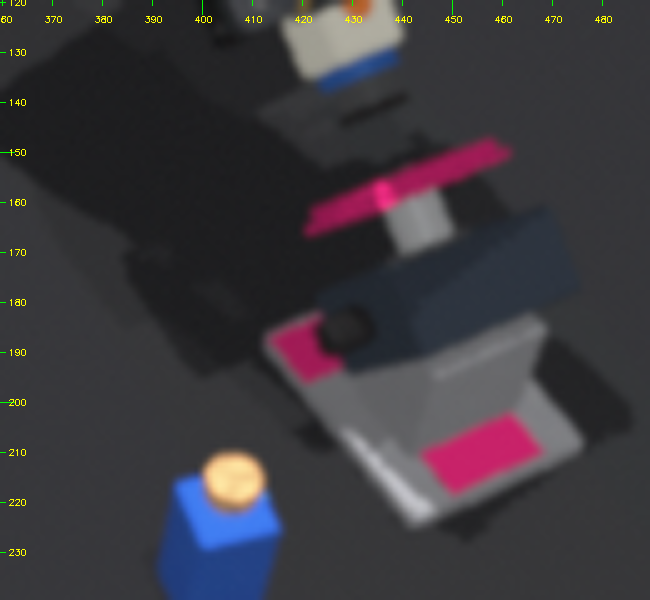

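The reader's collar, at (431,134), lines up with the middle of the magenta tile, whose back edge runs from (422,163) to (460,149). The shadow of the nose is near (435,141). Now I approach until it touches.

```bash

python3 -m jog '{"dp":[[8,0,0],[16,0,0],[22,0,0],[22,0,0],[22,0,0]],"delta_rot":[[0,0,0],[0,0,0],[0,0,0],[0,0,0],[0,0,0]],"gripper":[-1,-1,-1,-1,-1]}' >/dev/null
python3 f.py 1 [.3951,.2957,.1538]
python3 -m jog '{"dp":[[2,0,0],[4,0,0],[4,0,0],[4,0,0]],"delta_rot":[[0,0,0],[0,0,0],[0,0,0],[0,0,0]],"gripper":[-1,-1,-1,-1]}' >/dev/null
python3 f.py 1 [.3951,.2957,.1538]
python3 -m jog '{"dp":[[1.5,0,0],[3,0,0],[3,0,0],[3,0,0]],"delta_rot":[[0,0,0],[0,0,0],[0,0,0],[0,0,0]],"gripper":[-1,-1,-1,-1]}' >/dev/null
python3 f.py 1 [.3951,.2957,.1538]
```

```text
t 12.75 F tool [2.0554 0.3274 2.5344] moved mm [22.0953 -0.0066  0.3411]
t 13.15 F tool [ 0.9044 -0.8024  1.7261] moved mm [25.901  -0.0976  0.1277]
t 13.55 F tool [-0.9905  0.3344  1.1074] moved mm [28.4354 -0.0856  0.1445]
```

```bash

python3 -m jog '{"dp":[[1.5,0,0],[3,0,0],[4.5,0,0],[4.5,0,0],[4.5,0,0]],"delta_rot":[[0,0,0],[0,0,0],[0,0,0],[0,0,0],[0,0,0]],"gripper":[-1,-1,-1,-1,-1]}' >/dev/null
python3 f.py 1 [.3951,.2957,.1538]
python3 -m jog '{"dp":[[0,0,0],[0,0,0]],"delta_rot":[[0,0,0],[0,0,0]],"gripper":[-1,-1]}' >/dev/null
python3 f.py 1 [.3951,.2957,.1538]
```

```text
t 14.05 F tool [-3.3845 -0.2445  0.3561] moved mm [32.9968 -0.078   0.1987]
t 14.25 F tool [-4.5482  0.8275  0.1337] moved mm [33.1533 -0.0799  0.2047]
```

```bash

python3 -m jog '{"dp":[[0,0,0],[0,0,0],[0,0,0],[0,0,0],[0,0,0],[0,0,0],[0,0,0],[0,0,0],[0,0,0],[0,0,0],[0,0,0],[0,0,0]],"delta_rot":[[0,0,0],[0,0,0],[0,0,0],[0,0,0],[0,0,0],[0,0,0],[0,0,0],[0,0,0],[0,0,0],[0,0,0],[0,0,0],[0,0,0]],"gripper":[-1,-1,-1,-1,-1,-1,-1,-1,-1,-1,-1,-1]}' >/dev/null
python3 f.py 1 [.3951,.2957,.1538]
python3 -m jog '{"dp":[[0,0,0],[0,0,0],[0,0,0],[0,0,0],[0,0,0]],"delta_rot":[[0,0,0],[0,0,0],[0,0,0],[0,0,0],[0,0,0]],"gripper":[-1,-1,-1,-1,-1]}' >/dev/null
python3 f.py 1 [.3951,.2957,.1538]
python3 - <<'E'
from to import *
p=np.load("st1.npy"); Rt=frame(p[2]-np.pi,35); P=np.array([.3951,.2957,.1538])
print("from 40mm-retreated pose (gap+36.5 cmd ->):")
Q=P+Rt.apply([-.0365,0,0]) # after retreat of 70 from press (33.5)
print(Q); G=frame(2.812-np.pi,0)
a,b=to([.5554,-.3517,.215],G,Q,Rt); to([.5554,-.3517,.045],G,a,b)
print(Rt.inv().apply([0,0,1]))
E
```

```text
t 15.45 F tool [-4.3107  0.096   1.8322] moved mm [33.4206 -0.0813  0.1531]
t 15.95 F tool [-3.4097 -0.2832  1.1645] moved mm [33.4253 -0.0594  0.1837]
from 40mm-retreated pose (gap+36.5 cmd ->):
[0.3653 0.2936 0.1747]
dp mm [96.0, 656.9, -116.4] rot [0.1216, 0.6027, 0.3857]
dp mm [0.0, 0.0, 170.0] rot [0.0, 0.0, 0.0]
[-0.5736  0.     -0.8192]
```

```bash

python3 -m jog '{"dp":[[-15,0,0],[-45,0,0],[-75,0,-25],[-104,20,-49],[-104,60,-49],[-104,108,-49],[-104,156.9,-49],[-104,156.9,-49]],"delta_rot":[[0,0,0],[0,0,0],[0,0,0],[0,0,0],[0,0,0],[0,0,0],[0,0,0],[0,0,0]],"gripper":[-1,-1,-1,-1,-1,-1,-1,-1]}'
python3 - <<'E'
from to import *
p=np.load("st1.npy"); Rt=frame(p[2]-np.pi,35); P=np.array([.3951,.2957,.1538])
Q=P+Rt.apply(np.array([33.5-104,156.9,-49])/1000); print(Q)
to([.5554,-.3517,.215],frame(2.812-np.pi,0),Q,Rt)
E
```

```text
time: 16.75
position: [0.378, 0.1326, 0.2344]
tool_rot: [0.954, 0.03, -0.298, 0.011]
ft_force: [0.1, 1.3, -2.2]
grip_width: 0.0356
grip_force: 45.0
[0.3763 0.1371 0.2344]
dp mm [130.0, 500.0, -67.4] rot [0.1216, 0.6027, 0.3857]
```

```bash

python3 -m jog '{"dp":[[10,40,-6],[22,85,-12],[34,130,-18],[46,176,-24],[58,222,-30],[70,268,-36],[82,314,-42],[94,360,-48],[106,407,-55],[118,454,-61],[130,500,-67.4],[130,500,-67.4]],"delta_rot":[[0.012,0.06,0.04],[0.024,0.12,0.077],[0.036,0.18,0.116],[0.049,0.24,0.154],[0.061,0.3,0.193],[0.073,0.36,0.231],[0.085,0.42,0.27],[0.097,0.48,0.31],[0.1216,0.6027,0.3857],[0.1216,0.6027,0.3857],[0.1216,0.6027,0.3857],[0.1216,0.6027,0.3857]],"gripper":[-1,-1,-1,-1,-1,-1,-1,-1,-1,-1,-1,-1]}'
python3 -m jog '{"dp":[[0,0,0],[0,0,0],[0,0,40],[0,0,80],[0,0,110],[0,0,115],[0,0,115],[0,0,115]],"delta_rot":[[0,0,0],[0,0,0],[0,0,0],[0,0,0],[0,0,0],[0,0,0],[0,0,0],[0,0,0]],"gripper":[-1,-1,-1,-1,-1,-1,-1,-1]}'
python3 - <<'E'
from to import *
from crop import *
to([.5554,-.3517,.045],frame(2.812-np.pi,0))
cv2.imwrite("pics/scene5.png",robot.camera("scene")[:,:,::-1])
cv2.imwrite("pics/c8.png",np.hstack([crop("pics/scene5.png",110,220,80,130,4),crop("pics/scene2.png",110,220,80,130,4)]))
E
```

```text
time: 17.95
position: [0.5576, -0.359, 0.2151]
tool_rot: [0.986, -0.166, 0.003, 0.003]
ft_force: [-0.7, 0.3, -2.1]
grip_width: 0.0358
grip_force: 45.0
time: 18.75
position: [0.5568, -0.352, 0.1021]
tool_rot: [0.987, -0.164, 0.002, 0.001]
ft_force: [1.0, 0.8, -2.0]
grip_width: 0.0357
grip_force: 45.0
dp mm [-1.6, 0.1, 57.0] rot [0.0015, -0.0037, 0.001]
```

View pics/c8.png

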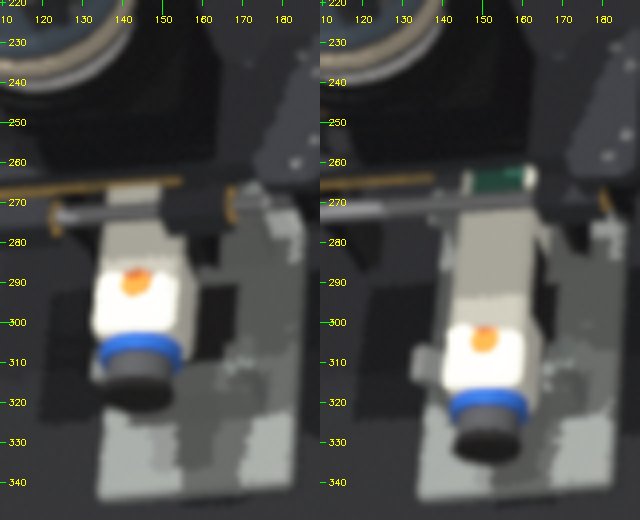

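```bash

python3 -m jog '{"dp":[[0,0,15],[0,0,30],[0,0,40],[0,0,46],[0,0,50],[0,0,52],[0,0,54],[0,0,54],[0,0,54]],"delta_rot":[[0,0,0],[0,0,0],[0,0,0],[0,0,0],[0,0,0],[0,0,0],[0,0,0],[0,0,0],[0,0,0]],"gripper":[-1,-1,-1,-1,-1,-1,-1,-1,-1]}'
```

```text
time: 19.7
position: [0.5556, -0.3519, 0.0463]
tool_rot: [0.986, -0.164, 0.0, 0.0]
ft_force: [-0.4, -0.2, -2.4]
grip_width: 0.0355
grip_force: 45.0
```

```bash

python3 -m jog '{"dp":[[0,0,0.7],[0,0,1.2],[0,0,1.2],[0,0,1.2],[0,0,1.2]],"delta_rot":[[0,0,0],[0,0,0],[0,0,0],[0,0,0],[0,0,0]],"gripper":[-1,-1,-1,-1,-1]}'
```

```text
time: 20.2
position: [0.5555, -0.3518, 0.045]
tool_rot: [0.986, -0.164, 0.0, 0.0]
ft_force: [-0.3, -0.1, -0.7]
grip_width: 0.0356
grip_force: 45.0
```

```bash

python3 -m jog '{"dp":[[0,0,0],[0,0,0],[0,0,0],[0,0,0],[0,0,0],[0,0,0],[0,0,0],[0,0,0],[0,0,0]],"delta_rot":[[0,0,0],[0,0,0],[0,0,0],[0,0,0],[0,0,0],[0,0,0],[0,0,0],[0,0,0],[0,0,0]],"gripper":[-0.1,0,0.3,0.7,1,1,1,1,1]}'
python3 -m jog '{"dp":[[0,0,-15],[0,0,-45],[0,0,-90],[0,0,-140],[0,0,-180],[-45,0,-180],[-90,0,-180],[-135,20,-180],[-180,40,-180],[-225,60,-180],[-225,60,-180]],"delta_rot":[[0,0,0],[0,0,0],[0,0,0],[0,0,0],[0,0,0],[0,0,0],[0,0,0],[0,0,0],[0,0,0],[0,0,0],[0,0,0]],"gripper":[1,1,1,1,1,1,1,1,1,1,1]}'
python3 - <<'E'
from crop import *
from rig import robot
cv2.imwrite("pics/scene6.png",robot.camera("scene")[:,:,::-1])
cv2.imwrite("pics/top6.png",robot.camera("top")[:,:,::-1])
cv2.imwrite("pics/c9.png",np.vstack([cv2.imread("pics/scene6.png")[150:400],np.hstack([crop("pics/scene6.png",125,245,66,100,3),crop("pics/scene0.png",125,245,66,100,3),crop("pics/top6.png",440,204,66,100,3)[:,:198],np.zeros((300,46,3),np.uint8)])]))
E
```

```text
time: 21.1
position: [0.5554, -0.3516, 0.0448]
tool_rot: [0.986, -0.164, 0.0, 0.0]
ft_force: [-0.3, -0.0, 0.6]
grip_width: 0.0853
grip_force: 0.0
time: 22.2
position: [0.3181, -0.3345, 0.2255]
tool_rot: [0.986, -0.166, -0.002, -0.001]
ft_force: [0.4, -0.1, -0.6]
grip_width: 0.0874
grip_force: 0.0
```

View pics/c9.png

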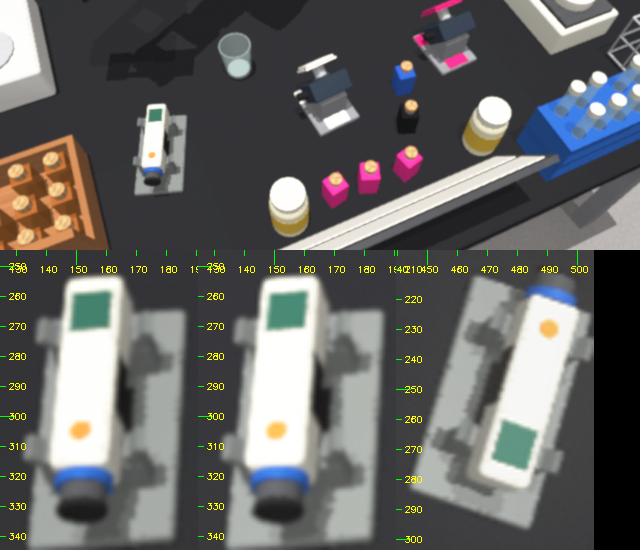

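The reader lies in the cradle just as it did before, nose the same way. The vials, bottles and beaker haven't moved, and the gripper is clear.

```bash
python3 -c "
from rig import robot
print(robot.hand_in())"
```

```text
the job is handed in; nothing more can be done
None
```

The job is handed in: the reader was zeroed on the white tile and then read the magenta tile, each pressed about half way in (roughly 6 N) and held still for over a second, then laid back in its cradle nose the same way, with nothing else disturbed.

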